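# Cap the leaning jar and stand it up

## Task

Put the bar-handled lid on the open jar that leans in its cradle: rest it on the neck, turn it backward (anticlockwise seen from above the lid) until you feel it drop into the start of the thread, then turn it clockwise until it is fully home. Keep the jar leaning until the lid is home, then swing jar and cradle up to the upright stop and let go. Leave the other things on the bench where they are.

Things in the scene. Friction and masses are not known exactly. Their poses are not given: they have to be found in the camera images.
- lid_grip (a point): Loose screw lid, right way up on the mat, 110 to 225 g: ribbed aluminium cap 86 mm wide, 28 mm high, with a wooden grip bar across its top, 60 mm long, 16 wide, 36 high (total height 64 mm). This point: centre of the bar, 46 mm above the lid's lower rim, 18 mm above the cap's flat top; x along the bar, y across it, z up the lid's axis.
- lid_rim (a point): The same lid: centre of its lower rim, 46 mm below lid_grip along the lid's axis, same axes. Inside the skirt, 4 mm above the rim, four pegs point inwards, 90 degrees apart; the skirt is 80 mm wide inside, with 66 mm between facing pegs.
- mouth (a point): Leaning white jar, body 93 mm wide; this point is on its axis, where the lid's rim rests when the lid sits on top of the thread ridges (76 mm wide). z: jar axis, out of the mouth. The 62 mm neck rises 9 mm above it, its top tapering to 52. Turned clockwise at this level, the lid soon jams on raised stops (it lies up to 6 mm higher if pegs land on the stops).
- gap (a point): On the jar's axis 8 mm below mouth, same axes: where the lid's rim is once its pegs have dropped through the gaps between the ridges, the starts of the thread. There are four, one every 90 degrees, each letting pegs through over about 18 degrees of turn; reached by at most 75 degrees anticlockwise, where a stop ends the turn.
- home (a point): On the jar's axis 14 mm below mouth, same axes: the lid's rim when screwed fully home at the hard stop, 60 to 80 degrees clockwise from the gap, sinking 0.11 mm per degree (level while in the gap); 1.5 mm axial play. The jar stands in its cradle at any rotation, stiffly held (4 N m): x and y tell nothing of where the thread starts, which must be felt.
- pivot (a point): Centre of the cradle's hinge, on the jar's axis 80 mm below mouth, 78 mm above the table; the hinge runs along this point's y axis. The stand stands on the mat at any place and heading; it is fixed, with a base 150 x 150 mm and two cheeks 138 mm apart over the outside, up to 100 mm above the table.
- cradle (a joint): Lean of jar and cradle, rad: 0 is upright, against the stop; positive leans the mouth towards the stand's front, that is roughly towards the robot; limit 0.75. It stays where it is left: turning it takes about 1 N m, some 9 N at the lid's bar.
- cup: clear plastic cup, 84 mm wide, 95 mm high, a bystander; origin at the centre of its underside.
- mallet: white-headed mallet lying down, 245 mm long, 60 mm high, a bystander; origin at the centre of its underside.
- stamp_a: steel leather stamp lying down, 125 mm long, 10 mm thick, a bystander; origin at the centre of its underside.
- stamp_b: second such stamp, a bystander; origin at the centre of its underside.
- finish_jar: small closed jar, 68 mm wide, 75 mm high, a bystander; origin at the centre of its underside.
- slicker: upright wooden edge slicker, 48 mm wide, 90 mm high, a bystander; origin at the centre of its underside.
- awl: awl with wooden handle lying down, 145 mm long, 18 mm high, a bystander; origin at the centre of its underside.
- lid: The lid of lid_grip; origin and axes those of lid_rim.

How it is judged:
By the outcome, as a careful person would: the job done as asked, in the order asked, and still so for the second after the job is handed in, with the robot touching nothing.
It also fails if it takes over 64 s, if anything falls off the work surface, if the arm or the gripper's body presses on something with over 40 N, if the wrist force passes 120 N, or if a joint passes its speed limit or range.

## Robot

A 6-joint arm with a two-finger parallel gripper is mounted at the origin on the work surface. World frame = base frame: x ahead of the robot, y to its left, z up, the work surface at z = 0. Lengths are in m, angles in rad, forces in N, time in s.
With the tool pointing down it reaches from about 0.375 to 0.9 m from the base axis. Payload 3.1 kg.
Tool frame: the origin (TCP) lies at the very end of the fingers, on their centre line; the grasp point (between the pads) lies 19 mm behind it (manip.grasp_offset is the distance from the TCP to the grasp point, in m); y points along the fingers, z is the direction in which the jaws open and shut, and the axes are right-handed (so a half turn about y gives the same grasp; the last joint's range is limited). The gripper opens to 85 mm and grips with 20 to 120 N. Pads are 22 mm wide; open, the fingers measure 114 mm over their backs; the gripper's body (76 mm by 85 mm) begins 54 mm behind the grasp point. The pads swing forward as they close: fully open they stand 13 mm farther back than shut.
Start: joints at [-1.51, 0.527, 1.433, -0, 1.181, -0.178], TCP at [0.148, -0.607, 0.231] pointing down, gripper open.
Joint ranges: [-3.08, 3.08], [-0.75, 2.2], [0.22, 2.44], [-1.43, 4.57], [0, 2.65], [-2.85, 2.85]. Speed limits (rad/s): [2.79, 2.79, 3.14, 3.14, 3.14, 3.14].

## Interface

Orientations are given as a unit quaternion [x, y, z, w].
In Python, from station import manip gives the robot as it stands.
- The arm moves only by the tool apply_moves, never from a script. Its argument "motion" is a list of rows, each a list of 5 numbers: the finger opening in mm, from 0 to 85.4, then the shift along the tool's x, y, z in units of 30 mm (1.0 is 30 mm), then the turn about the tool's y in units of 10 degrees (1.0 is 10 degrees). In form: [[fingers, x, y, z, twist], ...]. A call has 1 to 12 rows; each row is the pose to reach, as a shift and turn from the pose commanded when the call began, along the tool's axes at that moment; what a row does not reach only later rows make up. A row lasts 1/8 s, in which the tool goes at most 62.5 mm and 10.7 degrees, less where a joint would pass 70% of its speed; a pose out of reach is approached as far as the arm can. A call with a gripper value outside its range is refused whole. The fingers move at their own pace and stop on an object; "squeeze" is the grip in N (left out, the last holds). Time passes only in rows, so rows that repeat a pose let the fingers close. It gives the time, the measured TCP pose, the force and the opening at its end, in the units of the state.
- manip.sense(): the state, without advancing time (a new reading comes with each control period).
- manip.snapshot(name): name is "scene" or "top"; returns the picture (384x512x3 uint8, red, green, blue); there is no depth.
- manip.get_calibration(name): a dict with "intrinsics" (3x3 intrinsics, pixels), "dist_coeffs" ([k1, k2, p1, p2, k3] as OpenCV has them; the pictures are not rectified), "extrinsics" (4x4, takes a point from camera to world coordinates). Camera axes: x right, y up, looking along -z (the intrinsics and any distortion apply to the point x, -y, -z); pixel columns grow to the right and rows downward; lengths in m; the calibration is good to about 2 mm. A picture is of the moment at which its call begins. get_calibration takes no time and is no camera call.
- manip.sign_off(): hands the job in, once; it reports no verdict.
The state is a dict: "t": time; "q": joint angles; "qd": joint speeds; "tau": joint torques, N m; "tcp_pos": TCP position; "tool_rot": TCP orientation; "force": force on the tool from outside, world axes, zero at the start; "ft_torque": the same for the moment, N m; "finger_gap": opening from 0.0 (shut) to 1.0 (fully open).
Only numpy, scipy, OpenCV 4.12 (cv2) and the standard library are available. Lean on these libraries where they do the work, as an engineer would, in place of code of your own. Each camera call takes 0.05 s, during which the arm holds its last target.

## Working session

There is one attempt and no reset: what is moved stays moved. The work goes in short steps, Python scripts to look and compute and a tool call to move; the robot and the scene stay as the last step left them, time stands still between calls to the robot, and variables do not carry over. Pictures are saved under pics/ and viewed, and the job is handed in when it is done.

Besides the shell and the picture viewer there is one more tool, called after "Emit:" in YAML: its name, and indented under it one key for each argument. apply_moves: Moves the arm, as the interface text tells. Its arguments: {"type":"object","properties":{"motion":{"type":"array"},"squeeze":{"type":"number"}},"required":["motion"]}

```bash
ls; mkdir -p pics
python3 - <<'E'
from station import manip
import cv2,numpy as np
s=manip.sense();print(s)
for n in ("scene","top"):
    im=manip.snapshot(n);cv2.imwrite(f"pics/{n}0.png",im[:,:,::-1])
    print(n,manip.get_calibration(n))
print(manip.grasp_offset)
E
```

```text
pics
{'t': 0.0, 'q': array([-1.51051545e+00,  5.28479844e-01,  1.43395299e+00,  2.80694258e-05,
        1.18140054e+00, -1.78509183e-01]), 'qd': array([-1.04499413e-03, -1.58486149e-03, -3.95920602e-06,  1.21674209e-03,
       -4.04389024e-04,  1.11101215e-03]), 'tau': array([ 6.11701307e-04, -4.42347193e+01, -1.78025615e+01, -1.04319388e-04,
        8.45509203e-03,  1.14060126e-05]), 'tcp_pos': array([ 0.14781466, -0.60650438,  0.23030911]), 'tool_rot': array([-0.08416483,  0.7028631 , -0.70128252,  0.08427676]), 'force': array([ 0.57690071,  0.26045402, -0.02557025]), 'ft_torque': array([ 0.0181321 , -0.00148542, -0.01926069]), 'finger_gap': 1.0034605272804593}
scene {'intrinsics': array([[430.08341108,   0.        , 257.65379879],
       [  0.        , 430.08341108, 189.45366982],
       [  0.        ,   0.        ,   1.        ]]), 'dist_coeffs': array([0.01552829, 0.        , 0.        , 0.        , 0.        ]), 'extrinsics': array([[ 0.84981783, -0.42567361,  0.31082413,  0.88441895],
       [ 0.5268019 ,  0.66693168, -0.52695531, -0.44554073],
       [ 0.0170125 ,  0.61155876,  0.7910161 ,  0.86532909],
       [ 0.        ,  0.        ,  0.        ,  1.        ]])}
top {'intrinsics': array([[487.14283364,   0.        , 251.50886064],
       [  0.        , 487.14283364, 192.36031363],
       [  0.        ,   0.        ,   1.        ]]), 'dist_coeffs': array([0.04035684, 0.        , 0.        , 0.        , 0.        ]), 'extrinsics': array([[ 1.78204395e-02,  9.93397482e-01, -1.13330820e-01,
         4.39403842e-01],
       [-9.99841009e-01,  1.76349047e-02, -2.63949617e-03,
         4.73762553e-02],
       [-6.23490637e-04,  1.13359838e-01,  9.93553802e-01,
         1.37659134e+00],
       [ 0.00000000e+00,  0.00000000e+00,  0.00000000e+00,
         1.00000000e+00]])}
0.0187
```

View pics/scene0.png

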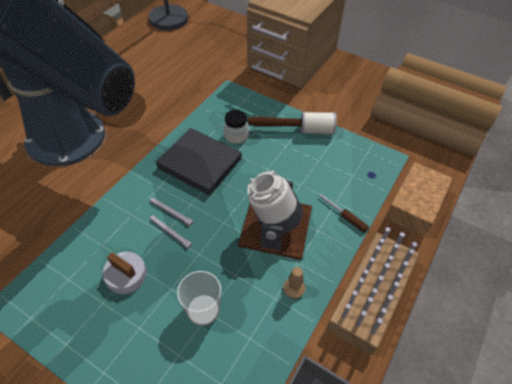

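View pics/top0.png

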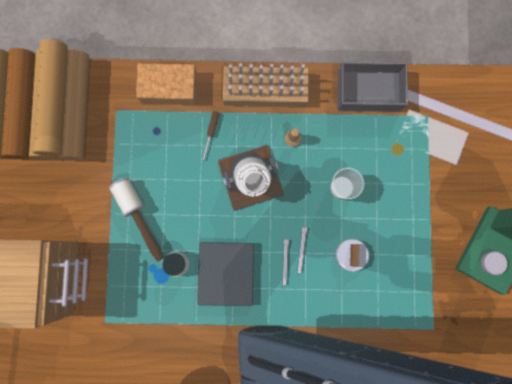

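The scene view shows the lid at (124,272), with its bar on top, and the jar at (272,197), leaning on a wooden base. In the top view the lid is at (352,256) and the jar mouth at about (252,180). Next I'll enlarge these areas.

Run:
```python
import cv2,numpy as np
a=cv2.imread("pics/scene0.png");b=cv2.imread("pics/top0.png")
def crop(im,x,y,w,h,s):
    c=cv2.resize(im[y:y+h,x:x+w],None,fx=s,fy=s,interpolation=cv2.INTER_CUBIC)
    for i in range(0,w,10):
        cv2.line(c,(i*s,0),(i*s,6 if i%50 else 14),(0,255,255),1)
        if i%20==0: cv2.putText(c,str(x+i),(i*s,24),0,.4,(0,255,255),1)
    for i in range(0,h,10):
        cv2.line(c,(0,i*s),(6,i*s),(0,255,255),1)
        if i%20==0: cv2.putText(c,str(y+i),(8,i*s+4),0,.4,(0,255,255),1)
    return c
cv2.imwrite("pics/c1.png",np.hstack([crop(a,220,150,100,120,4),crop(a,80,220,100,120,4)]))
cv2.imwrite("pics/c2.png",np.hstack([crop(b,205,130,100,100,4),crop(b,305,205,100,100,4)]))
```

```text
(no output)
```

View pics/c1.png

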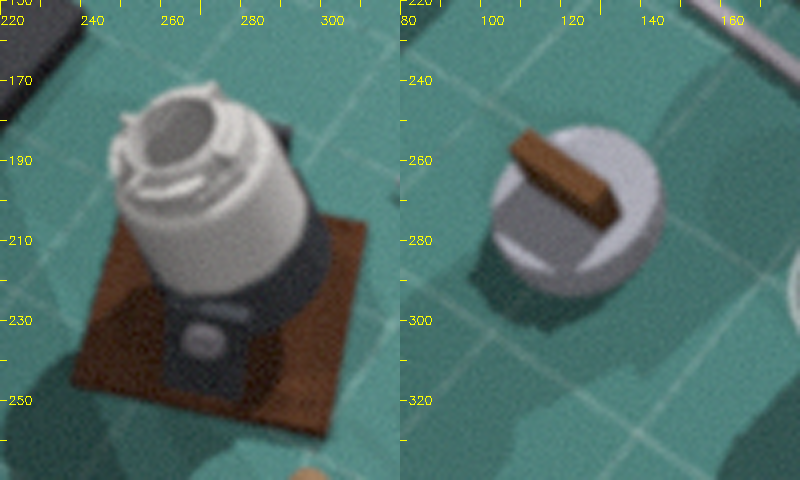

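View pics/c2.png

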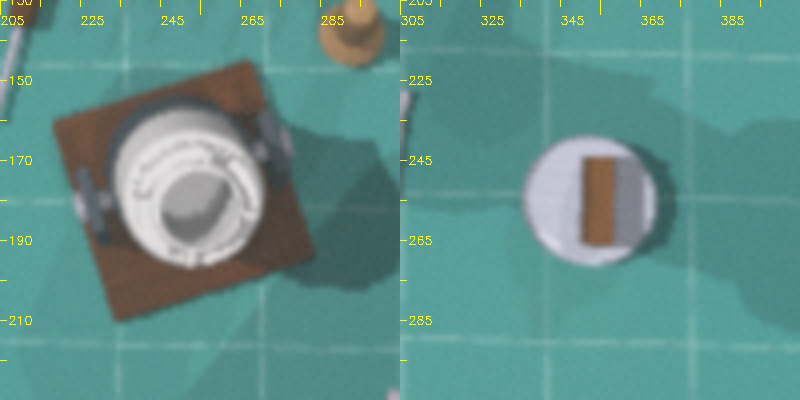

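```bash
cat > h.py <<'E'
import cv2,numpy as np,json
from scipy.optimize import least_squares
from scipy.spatial.transform import Rotation as R
from station import manip
CAL={n:manip.get_calibration(n) for n in("scene","top")}
def proj(n,P):
    c=CAL[n];T=np.linalg.inv(c["extrinsics"]);P=np.atleast_2d(P)
    p=P@T[:3,:3].T+T[:3,3];p=p*[1,-1,-1]
    return cv2.projectPoints(p.reshape(-1,1,3),np.zeros(3),np.zeros(3),c["intrinsics"],c["dist_coeffs"])[0].reshape(-1,2)
def stand(p):
    x,y,hd,lean=p[:4]
    Rz=R.from_euler('z',hd).as_matrix()   # x of stand: pointing such that positive rotation about y leans mouth to +x (front)
    Rj=Rz@R.from_euler('y',lean).as_matrix()
    return np.array([x,y,.078]),Rz,Rj
def circ(r,n=60):
    a=np.linspace(0,2*np.pi,n,endpoint=False);return np.c_[r*np.cos(a),r*np.sin(a),0*a]
def draw(im,n,P,col,close=True):
    cv2.polylines(im,[np.round(proj(n,P)*4*16).astype(np.int32)],close,col,1,cv2.LINE_AA,4)
def crop4(im4,x,y,w,h): return im4[y*4:(y+h)*4,x*4:(x+w)*4]
E
cat > fit.py <<'E'
from h import *
# lid
def lidpts(p):
    Rz=R.from_euler('z',p[2]).as_matrix();return lambda q:np.atleast_2d(q)@Rz.T+[p[0],p[1],0]
def res(p):
    f=lidpts(p)
    # bar along local x
    top=proj("top",f([[.03,-.008,.064],[-.03,-.008,.064]]))
    return np.r_[ (top-np.array(TB)).ravel() ]
TB=[(358.75,244.25),(358.75,266.5)]
def unproj(n,uv,z):
    return least_squares(lambda q:(proj(n,[q[0],q[1],z])-uv).ravel(),[.5,0]).x
print("lid cap top ctr top:",unproj("top",(352.5,255.1),.026))
print("bar edge ends",[unproj("top",u,.064) for u in TB])
print("lid scene: cap top ctr",unproj("scene",(80+(577-400)/4,220+200/4),.028))
c=unproj("top",(250.9,177.6),.012);print("base",c)
Bt=np.array([(218,160.5),(267.5,145),(283.75,194.25),(234.5,210.5)])
Bs=np.array([(238,245.75),(301.25,259.25),(311.75,205.5)])
def rs(p):
    o,Rz,Rj=stand(p);t=p[4]
    s=.075
    c=np.array([[s,s,0],[-s,s,0],[-s,-s,0],[s,-s,0]])@Rz.T+[o[0],o[1],t]
    out=[]
    pt=proj("top",c);ps=proj("scene",c)
    for i in range(4):out.append(pt[(i+SH)%4]-Bt[i])
    for i in range(3):out.append(ps[(i+SH2)%4]-Bs[i])
    rim=o+Rj@[0,0,.089]
    out.append(proj("top",rim)[0]-(254.25,181.5));out.append(proj("scene",rim)[0]-(263.75,183))
    return np.ravel(out)
best=None
for SH in range(4):
  for SH2 in range(4):
    for flip in (0,):
      r=least_squares(rs,[c[0],c[1],np.pi+.3,.4,.012],loss='soft_l1')
      if best is None or r.cost<best[0].cost: best=(r,SH,SH2)
      r=least_squares(rs,[c[0],c[1],np.pi-.3,.4,.012],loss='soft_l1')
      if r.cost<best[0].cost: best=(r,SH,SH2)
r,SH,SH2=best;print(r.x,r.cost,np.round(rs(r.x).reshape(-1,2),1).tolist())
E
python3 fit.py
```

```text
lid cap top ctr top: [ 0.42517919 -0.22912131]
bar edge ends [array([ 0.45465126, -0.23820027]), array([ 0.39589011, -0.23765095])]
lid scene: cap top ctr [ 0.42985794 -0.2255544 ]
base [0.63704904 0.05347267]
[0.63950849 0.05609354 3.47986208 0.38809757 0.00929901] 196.89858691776598 [[-1.3, -0.2], [-34.4, 65.2], [-0.2, -0.7], [32.2, -66.5], [-1.3, 0.2], [0.5, -0.1], [-0.6, 0.5], [-0.3, -0.8], [-0.7, -0.1]]
```

```bash
sed -i 's/^Bs=/Bt=Bt[::-1];Bs=/' fit.py
cat >> fit.py <<'E'
p=r.x
def overlay(p,lp,tag,ims=None):
    o,Rz,Rj=stand(p);f=lidpts(lp)
    outs=[]
    for n,cs in (("scene",[(220,150,100,120),(80,220,100,120)]),("top",[(205,130,100,100),(305,205,100,100)])):
        im=cv2.resize(cv2.imread(f"pics/{n}0.png"),None,fx=4,fy=4,interpolation=cv2.INTER_CUBIC)
        im=np.ascontiguousarray(im)
        J=lambda z,rr:circ(rr)@Rj.T+o+Rj@[0,0,.080+z]
        draw(im,n,J(.009,.026),(0,0,255));draw(im,n,J(0,.038),(0,255,0));draw(im,n,J(-.075,.0465),(255,0,0))
        s=.075;draw(im,n,np.array([[s,s,0],[-s,s,0],[-s,-s,0],[s,-s,0]])@Rz.T+[o[0],o[1],p[4]],(0,255,255))
        draw(im,n,f(circ(.043)+[0,0,.028]),(0,0,255));draw(im,n,f(circ(.043)),(255,0,0))
        for z in(.028,.064):draw(im,n,f([[.03,.008,z],[-.03,.008,z],[-.03,-.008,z],[.03,-.008,z]]),(0,255,0))
        outs.append(np.hstack([crop4(im,*c) for c in cs]))
    for i,o_ in enumerate(outs):cv2.imwrite(f"pics/ov{tag}_{i}.png",o_)
if __name__=="__main__":
    import sys
    overlay(p,[.4273,-.2285,.0],"a")
E
python3 fit.py
```

```text
lid cap top ctr top: [ 0.42517919 -0.22912131]
bar edge ends [array([ 0.45465126, -0.23820027]), array([ 0.39589011, -0.23765095])]
lid scene: cap top ctr [ 0.42985794 -0.2255544 ]
base [0.63704904 0.05347267]
[ 0.63897223  0.05504209  0.33401166 -0.37576583  0.01065577] 3.582902800152299 [[-1.2, -0.2], [0.1, -0.4], [-0.3, -0.8], [-0.9, -0.2], [-1.9, 0.0], [-0.1, -0.1], [-0.9, 0.5], [-0.0, -0.9], [-0.7, 0.0]]
```

```bash
sed -i 's/np.round(proj(n,P)\*4\*16)/np.round(((proj(n,P)+.5)*4-.5)*16)/' h.py
sed -i 's/^def rs(p)/Bt=Bt-.375;Bs=Bs-.375\ndef rs(p)/; s/(254.25,181.5)/(253.9,181.1)/; s/(263.75,183)/(263.4,182.6)/' fit.py; python3 fit.py
```

```text
lid cap top ctr top: [ 0.42517919 -0.22912131]
bar edge ends [array([ 0.45465126, -0.23820027]), array([ 0.39589011, -0.23765095])]
lid scene: cap top ctr [ 0.42985794 -0.2255544 ]
base [0.63704904 0.05347267]
[ 0.63899175  0.05565891  0.33224933 -0.37887368  0.01157864] 2.0699234867762666 [[-1.1, 0.1], [0.3, -0.0], [-0.1, -0.5], [-0.8, 0.0], [-1.4, -0.1], [0.4, -0.1], [-0.3, 0.5], [0.1, -0.4], [-0.3, 0.2]]
```

View pics/ova_0.png

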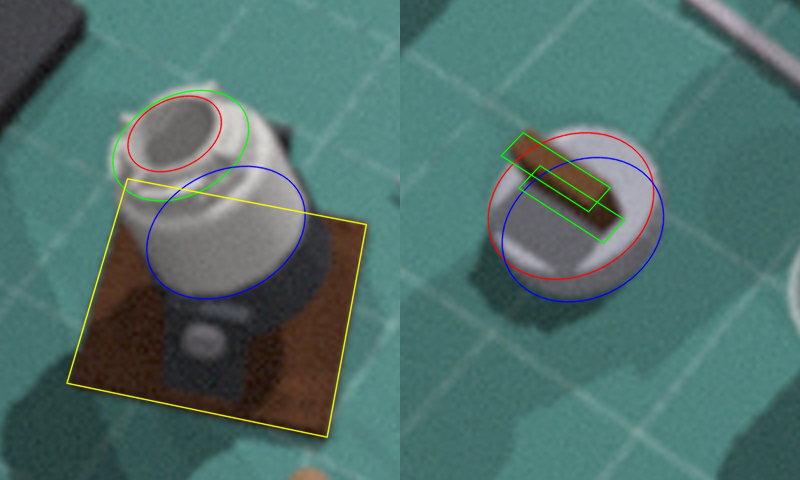

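View pics/ova_1.png

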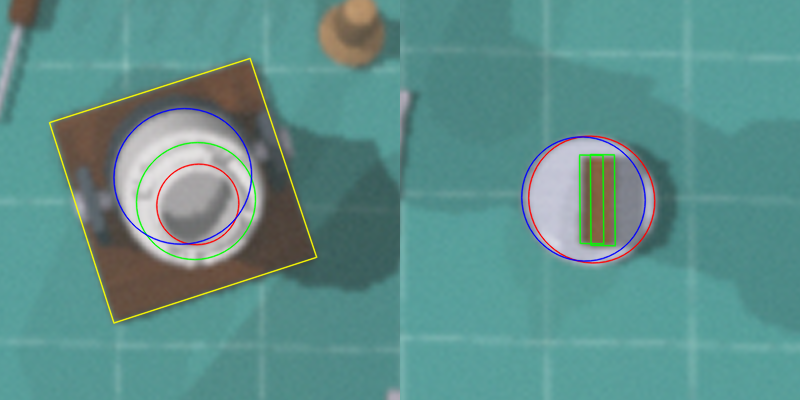

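```bash
cat > go.py <<'E'
# usage: go.py x y z jaw_yaw_deg : shift/twist from sensed pose, in move units
import sys
from h import *
s=manip.sense();M=R.from_quat(s["tool_rot"]).as_matrix();p=s["tcp_pos"]
yaw=np.degrees(np.arctan2(M[1,2],M[0,2]))
print("t",round(s["t"],2),"tcp",np.round(p,4),"jawyaw",round(yaw,2),"F",np.round(s["force"],1),"T",np.round(s["ft_torque"],2),"gap",round(s["finger_gap"]*85.4,1),"q6",round(s["q"][5],2))
a=[float(v) for v in sys.argv[1:]]
while len(a)>=4:
    d=M.T@(np.array(a[:3])-p)/.03
    print("xyz",np.round(d,3),"twist",round((yaw-a[3])/10,3));a=a[4:]
E
python3 go.py .4265 -.2275 .13 -90
```

```text
t 0.1 tcp [ 0.1478 -0.6066  0.2304] jawyaw -76.32 F [ 0.8  0.9 -0.3] T [0.02 0.03 0.  ] gap 85.6 q6 -0.18
xyz [-12.013   3.371 -10.074] twist 1.368
```

Emit:
apply_moves:
  motion:
    - [50,-12.01,3.37,-10.07,1.37]
    - [50,-12.01,3.37,-10.07,1.37]
    - [50,-12.01,3.37,-10.07,1.37]
    - [50,-12.01,3.37,-10.07,1.37]
    - [50,-12.01,3.37,-10.07,1.37]
    - [50,-12.01,3.37,-10.07,1.37]
    - [50,-12.01,3.37,-10.07,1.37]
    - [50,-12.01,3.37,-10.07,1.37]
    - [50,-12.01,3.37,-10.07,1.37]
    - [50,-12.01,3.37,-10.07,1.37]
  squeeze: 20

```text
t: 1.35
tcp_pos: [0.4264, -0.2288, 0.1302]
tool_rot: [0.0, -0.707, 0.707, -0.0]
force: [-0.9, -0.8, -0.5]
finger_gap: 0.59
```

```bash
python3 go.py .4265 -.2275 .038 -90
python3 - <<'E'
from h import *
for n,c in(("scene",(60,160,140,140)),("top",(305,205,100,100))):
    im=manip.snapshot(n)[:,:,::-1];cv2.imwrite(f"pics/{n}1.png",im)
    im=np.ascontiguousarray(cv2.resize(im,None,fx=4,fy=4,interpolation=cv2.INTER_CUBIC));cv2.imwrite(f"pics/{n}1c.png",crop4(im,*c))
E
```

```text
t 1.35 tcp [ 0.4264 -0.2288  0.1302] jawyaw -89.98 F [-0.9 -0.8 -0.5] T [-0.05 -0.    0.01] gap 50.4 q6 0.85
xyz [-3.000e-03  3.072e+00 -4.600e-02] twist 0.002
```

View pics/scene1c.png

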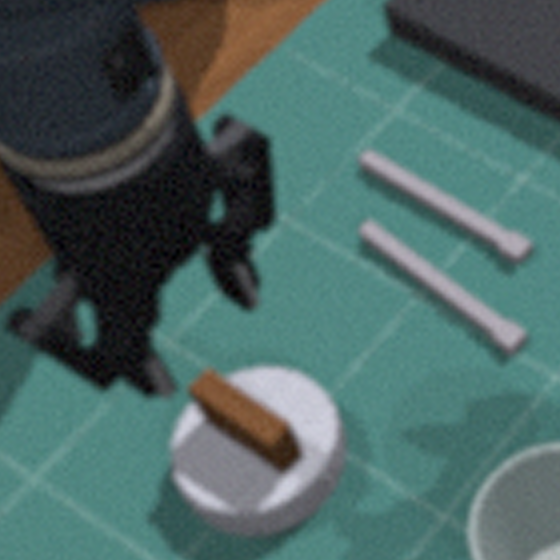

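The gripper, opened to 50 mm, is above the bar. The fingertips are at crop (250,305) and (165,390), and the bar centre is at (245,420). I'll check the camera against the known TCP.

Run:
```python
from h import *
u=proj("scene",[[.4264,-.2288,.1302],[.4264,-.2538,.136],[.4264,-.2038,.136]]);print(u,(u+.5)*4-.5-[240,640])
u=proj("scene",[[.4264,-.2288,.064]]);print((u+.5)*4-.5-[240,640])
```

```text
[[109.77461444 246.05100628]
 [ 99.6515314  254.19483211]
 [118.06916918 235.17078579]] [[200.59845777 345.70402513]
 [160.10612558 378.27932843]
 [233.77667671 302.18314317]]
[[233.21522626 410.76612557]]
```

Emit:
apply_moves:
  motion:
    - [50,0,2.0,-0.02,0]
    - [50,0,3.07,-0.02,0]
    - [50,0,3.07,-0.02,0]
    - [0,0,3.07,-0.02,0]
    - [0,0,3.07,-0.02,0]
    - [0,0,3.07,-0.02,0]
    - [0,0,3.07,-0.02,0]
    - [0,0,3.07,-0.02,0]
  squeeze: 40

```text
t: 2.45
tcp_pos: [0.4271, -0.2288, 0.0397]
tool_rot: [-0.001, -0.706, 0.708, -0.001]
force: [-1.7, -1.5, 7.2]
finger_gap: 0.178
```

```bash
python3 go.py .4265 -.2285 .25 -90
```

```text
t 2.45 tcp [ 0.4271 -0.2288  0.0397] jawyaw -90.01 F [-1.7 -1.5  7.2] T [-0.1   0.34 -0.08] gap 15.2 q6 0.85
xyz [ 7.000e-03 -7.011e+00  6.000e-03] twist -0.001
```

Emit:
apply_moves:
  motion:
    - [0,0,-2.0,0,0]
    - [0,0,-4.0,0,0]
    - [0,0,-6.0,0,0]
    - [0,0,-7.0,0,0]
    - [0,0,-7.0,0,0]

```text
t: 3.08
tcp_pos: [0.4276, -0.2286, 0.2508]
tool_rot: [-0.002, -0.705, 0.709, -0.002]
force: [-0.5, 0.9, -2.4]
finger_gap: 0.175
```

```bash
python3 go.py .611 .046 .25 -71;python3 - <<'E'
from h import *
for n,c in(("scene",(60,130,140,140)),("top",(305,205,100,100))):
    im=manip.snapshot(n)[:,:,::-1];cv2.imwrite(f"pics/{n}2.png",im)
    im=np.ascontiguousarray(cv2.resize(im,None,fx=4,fy=4,interpolation=cv2.INTER_CUBIC));cv2.imwrite(f"pics/{n}2c.png",crop4(im,*c))
E
```

```text
t 3.08 tcp [ 0.4276 -0.2286  0.2508] jawyaw -89.99 F [-0.5  0.9 -2.4] T [-0.02  0.06  0.01] gap 15.0 q6 0.85
xyz [-6.116  0.017 -9.152] twist -1.899
```

View pics/scene2c.png

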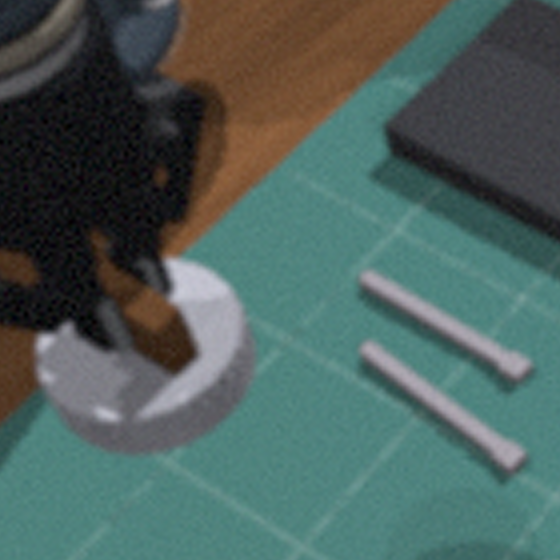

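The lid is held level, with the bar between the fingers at crop (155,320). The wrist reads about 2.4 N of weight. Before placing it I'll check the lean estimate against the jar's outline.

Run:
```python
from h import *
o_=[]
for n,c in(("scene",(225,150,100,120)),("top",(205,120,100,120))):
  for lean in (.34,.379,.42):
    im=np.ascontiguousarray(cv2.resize(cv2.imread(f"pics/{n}0.png"),None,fx=4,fy=4,interpolation=cv2.INTER_CUBIC))
    o,Rz,Rj=stand([.639,.0557,.332,-lean])
    for z,r,col in((.009,.026,(0,0,255)),(0,.038,(0,255,0)),(-.025,.0465,(255,0,0)),(-.05,.0465,(255,0,0)),(-.075,.0465,(255,0,0))):
        draw(im,n,circ(r)@Rj.T+o+Rj@[0,0,.08+z],col)
    for s in(1,-1): 
        q=proj(n,o+Rj@[0,s*.075,0])[0];cv2.circle(im,tuple(np.int32((q+.5)*4)),4,(255,0,255),-1)
    o_.append(crop4(im,*c)[:, :266*1])
cv2.imwrite("pics/ln0.png",np.hstack([cv2.resize(x,None,fx=1,fy=1) for x in o_[:3]]));cv2.imwrite("pics/ln1.png",np.hstack(o_[3:]))
```

```text
(no output)
```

View pics/ln0.png

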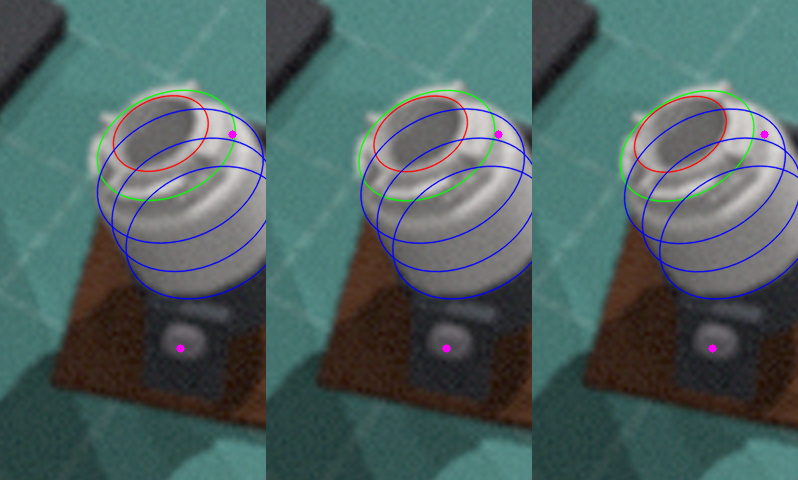

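View pics/ln1.png

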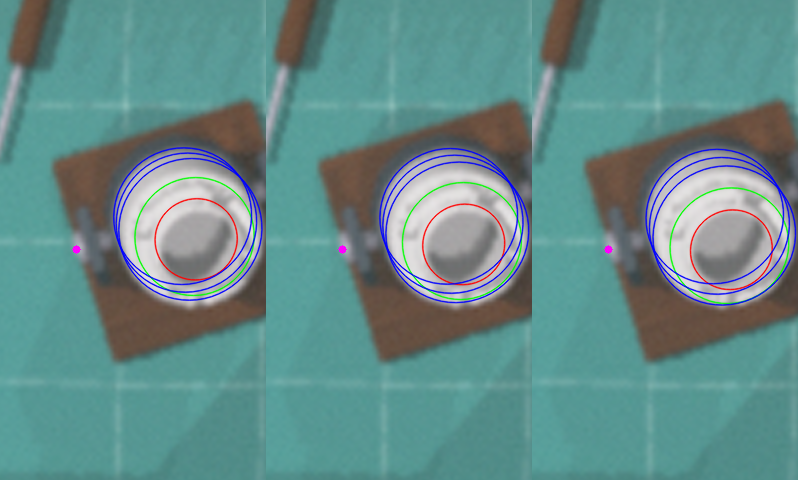

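Run:
```python
from h import *
b=[]
for n,c in(("scene",(240,160,66,60)),("top",(220,140,66,60))):
    im=cv2.imread(f"pics/{n}0.png");x,y,w,h=c
    b.append(cv2.resize(im[y:y+h,x:x+w],None,fx=6,fy=6,interpolation=cv2.INTER_CUBIC))
cv2.imwrite("pics/z.png",np.hstack(b))
```

```text
(no output)
```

View pics/z.png

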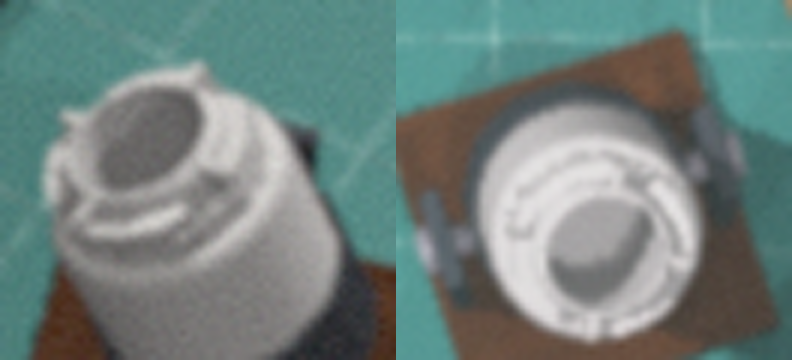

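Run:
```python
from h import *
r=least_squares(lambda q:np.r_[(proj("scene",q)-(264.1,182.6)).ravel(),(proj("top",q)-(253.7,181.4)).ravel()],[.6,.05,.16])
print("rim",r.x,r.fun)
q=least_squares(lambda q:(proj("top",[q[0],q[1],.078])-(250.4,172.9)).ravel(),[.6,.05]).x
print("pivot from bosses",q)
a=r.x-np.r_[q,.078];print(np.linalg.norm(a),a, "lean",np.arctan2(np.hypot(a[0],a[1]),a[2]),np.arctan2(-a[1],-a[0]))
a=r.x-np.r_[.639,.0557,.078];print(np.linalg.norm(a),a, "lean",np.arctan2(np.hypot(a[0],a[1]),a[2]),np.arctan2(-a[1],-a[0]))
u=[least_squares(lambda q:(proj("top",[q[0],q[1],.078])-(220+(x+.5)/6-.5,140+(y+.5)/6-.5)).ravel(),[.6,.05]).x for x,y in((29,245),(341,155))]
print(u,np.linalg.norm(u[0]-u[1]),np.degrees(np.arctan2(*(u[0]-u[1])[::-1])))
```

```text
rim [0.607752   0.04675127 0.15915661] [-0.63716768  0.08413593 -0.45292838 -0.62412457]
pivot from bosses [0.64025621 0.0547549 ]
0.08778938767877872 [-0.03250421 -0.00800363  0.08115661] lean 0.3912144205681843 0.24143082961315415
0.08742374952398228 [-0.031248   -0.00894873  0.08115661] lean 0.3809467673786409 0.27891303248660804
[array([0.61857011, 0.12427557]), array([ 0.66191321, -0.01509383])] 0.1459536029865009 107.27539908222947
```

```bash
python3 go.py .6073 .0446 .24 -71.7
```

```text
t 3.17 tcp [ 0.4257 -0.2271  0.2475] jawyaw -90.01 F [ 0.3  0.5 -2.4] T [ 0.03 -0.04 -0.06] gap 15.3 q6 0.85
xyz [-6.053  0.25  -9.058] twist -1.831
```

Emit:
apply_moves:
  motion:
    - [0,-6.05,0.25,-9.06,-1.83]
    - [0,-6.05,0.25,-9.06,-1.83]
    - [0,-6.05,0.25,-9.06,-1.83]
    - [0,-6.05,0.25,-9.06,-1.83]
    - [0,-6.05,0.25,-9.06,-1.83]
    - [0,-6.05,0.25,-9.06,-1.83]
    - [0,-6.05,0.25,-9.06,-1.83]
    - [0,-6.05,0.25,-9.06,-1.83]

```text
t: 4.18
tcp_pos: [0.6066, 0.0426, 0.2393]
tool_rot: [-0.113, 0.698, -0.698, 0.111]
force: [-0.2, -0.5, -2.3]
finger_gap: 0.18
```

```bash
python3 go.py .6073 .0446 .2035 -71.7;python3 - <<'E'
from h import *
b=[]
for n,c in(("scene",(200,80,100,150)),("top",(205,120,100,150))):
    im=manip.snapshot(n)[:,:,::-1];cv2.imwrite(f"pics/{n}3.png",im)
    im=np.ascontiguousarray(cv2.resize(im,None,fx=4,fy=4,interpolation=cv2.INTER_CUBIC));b.append(crop4(im,*c))
cv2.imwrite(f"pics/b3c.png",np.hstack(b))
E
python3 go.py .6073 .0446 .2035 -71.7
```

```text
t 4.17 tcp [0.6066 0.0426 0.2393] jawyaw -71.79 F [-0.2 -0.5 -2.3] T [-0.05 -0.   -0.07] gap 15.3 q6 1.14
xyz [-0.047  1.194 -0.056] twist -0.009
t 4.28 tcp [0.6071 0.0423 0.2402] jawyaw -71.84 F [ 0.2 -1.3 -2. ] T [ 0.02 -0.02 -0.01] gap 15.4 q6 1.14
xyz [-0.032  1.224 -0.072] twist -0.014
```

View pics/b3c.png

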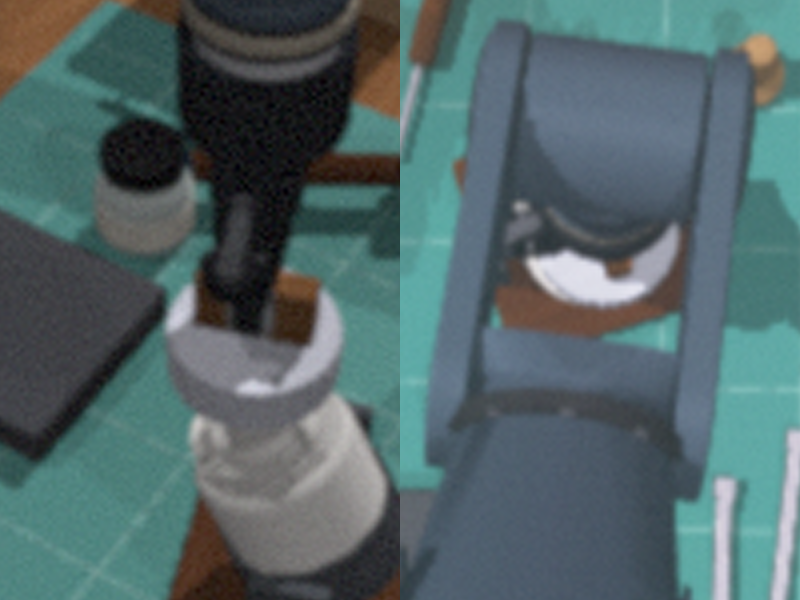

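Run:
```python
from h import *
n="scene";im=np.ascontiguousarray(cv2.resize(cv2.imread("pics/scene3.png"),None,fx=6,fy=6,interpolation=cv2.INTER_CUBIC))
def d(P,col): cv2.polylines(im,[np.round(((proj(n,P)+.5)*6-.5)*16).astype(np.int32)],True,col,1,cv2.LINE_AA,4)
Rz=R.from_euler('z',.32).as_matrix();o=np.array([.607,.0432,.2395-.0397])
f=lambda P:np.array(P)@Rz.T+o
d(f(circ(.043)+[0,0,.028]),(0,0,255));d(f(circ(.043)),(255,0,0))
for z in(.028,.064):d(f([[.03,.008,z],[-.03,.008,z],[-.03,-.008,z],[.03,-.008,z]]),(0,255,0))
oo,Rz,Rj=stand([.6395,.0553,.32,-.385])
for z,r in((0,.038),(-.075,.0465),(-.025,.0465)): d(circ(r)@Rj.T+oo+Rj@[0,0,.08+z],(0,255,255))
cv2.imwrite("pics/ov3.png",im[130*6:230*6,225*6:325*6])
```

```text
(no output)
```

View pics/ov3.png

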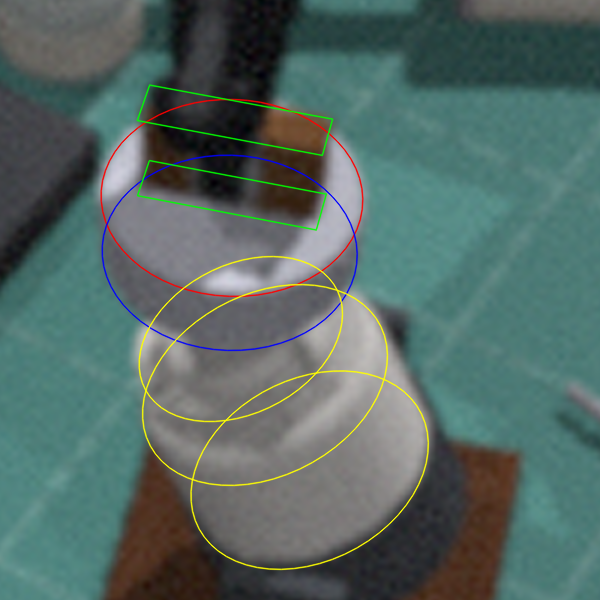

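Emit:
apply_moves:
  motion:
    - [0,-0.02,0.6,-0.06,0]
    - [0,-0.02,1.0,-0.06,0]
    - [0,-0.02,1.1,-0.06,0]
    - [0,-0.02,1.15,-0.06,0]
    - [0,-0.02,1.2,-0.06,0]
  squeeze: 20

```text
t: 4.9
tcp_pos: [0.6085, 0.0456, 0.2051]
tool_rot: [0.112, -0.698, 0.698, -0.113]
force: [0.6, 0.4, -1.8]
finger_gap: 0.182
```

```bash
python3 go.py .5903 .0389 .187 -71.7
```

```text
t 4.9 tcp [0.6085 0.0456 0.2051] jawyaw -71.73 F [ 0.6  0.4 -1.8] T [-0.02 -0.03  0.01] gap 15.5 q6 1.14
xyz [0.646 0.602 0.022] twist -0.003
```

Emit:
apply_moves:
  motion:
    - [0,0,0.07,0,0]
    - [0,0,0.14,0,0]
    - [0,0,0.14,0,0]

```text
t: 5.28
tcp_pos: [0.6086, 0.0456, 0.2018]
tool_rot: [0.112, -0.698, 0.698, -0.113]
force: [-2.9, -0.6, 4.1]
finger_gap: 0.18
```

Emit:
apply_moves:
  motion:
    - [0,0.1,0.1,0,0]
    - [0,0.2,0.2,0,0]
    - [0,0.3,0.3,0,0]
    - [0,0.3,0.3,0,0]

```text
t: 5.78
tcp_pos: [0.6012, 0.0428, 0.1942]
tool_rot: [0.11, -0.698, 0.699, -0.114]
force: [-2.1, 0.1, 9.4]
finger_gap: 0.178
```

```bash
python3 go.py .5903 .0389 .187 -71.7
```

```text
t 5.78 tcp [0.6012 0.0428 0.1942] jawyaw -71.72 F [-2.1  0.1  9.4] T [0.15 0.02 0.08] gap 15.2 q6 1.14
xyz [0.388 0.239 0.01 ] twist -0.002
```

Emit:
apply_moves:
  motion:
    - [0,0.15,0.1,0,0]
    - [0,0.28,0.18,0,0]
    - [0,0.38,0.24,0,0]
    - [0,0.38,0.24,0,0]

```text
t: 6.28
tcp_pos: [0.5908, 0.0391, 0.1863]
tool_rot: [0.11, -0.698, 0.699, -0.114]
force: [-0.5, -0.6, 7.5]
finger_gap: 0.179
```

```bash
python3 go.py .5903 .0389 .187 -71.7;python3 - <<'E'
from h import *
b=[]
for n,c in(("scene",(210,110,100,150)),("top",(205,120,100,150))):
    im=manip.snapshot(n)[:,:,::-1];cv2.imwrite(f"pics/{n}4.png",im)
    im=np.ascontiguousarray(cv2.resize(im,None,fx=4,fy=4,interpolation=cv2.INTER_CUBIC));b.append(crop4(im,*c))
cv2.imwrite(f"pics/b4c.png",np.hstack(b))
E
```

```text
t 6.28 tcp [0.5908 0.0391 0.1863] jawyaw -71.73 F [-0.5 -0.6  7.5] T [ 0.01 -0.24 -0.1 ] gap 15.3 q6 1.13
xyz [ 0.019 -0.023  0.001] twist -0.003
```

View pics/b4c.png

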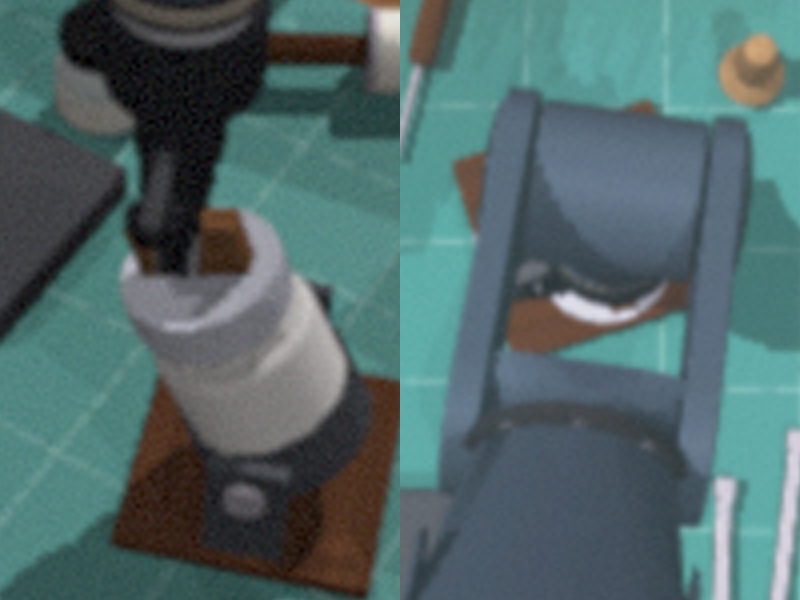

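```bash
cat > ov.py <<'E'
# ov.py img out lean off phi(deg)
import sys
from h import *
img,out=sys.argv[1:3];lean,off,phi=map(float,sys.argv[3:6])
n="scene" if "scene" in img else "top";im=np.ascontiguousarray(cv2.resize(cv2.imread(img),None,fx=6,fy=6,interpolation=cv2.INTER_CUBIC))
def d(P,col): cv2.polylines(im,[np.round(((proj(n,P)+.5)*6-.5)*16).astype(np.int32)],True,col,1,cv2.LINE_AA,4)
oo,Rz,Rj=stand([.6395,.0553,.32,-lean]);L=Rj@R.from_euler('z',phi,degrees=True).as_matrix()
f=lambda P:(np.array(P)+[0,0,.08+off])@L.T+oo
d(f(circ(.043)+[0,0,.028]),(0,0,255));d(f(circ(.043)),(255,0,0))
for z in(.028,.064):d(f([[.03,.008,z],[-.03,.008,z],[-.03,-.008,z],[.03,-.008,z]]),(0,255,0))
d(circ(.0465)@Rj.T+oo+Rj@[0,0,.005],(0,255,255))
c=proj(n,f([[0,0,.02]]))[0];x,y=int(c[0]-50),int(c[1]-40)
cv2.imwrite(out,im[y*6:(y+100)*6,x*6:(x+100)*6])
E
python3 ov.py pics/scene4.png pics/ov4.png .385 0 0
```

```text
(no output)
```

View pics/ov4.png

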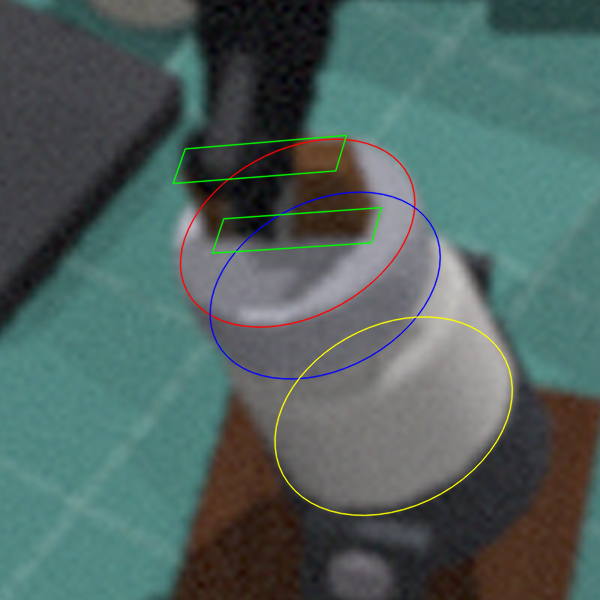

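Emit:
apply_moves:
  motion:
    - [26,0,0,0,0]
    - [26,0,0,0,0]
    - [26,0,0,0,0]

```text
t: 6.75
tcp_pos: [0.5885, 0.0394, 0.1838]
tool_rot: [-0.113, 0.698, -0.698, 0.112]
force: [-0.2, -0.7, -0.2]
finger_gap: 0.31
```

```bash
python3 go.py .5903 .0389 .187 -71.7;python3 - <<'E'
from h import *
cv2.imwrite(f"pics/scene5.png",manip.snapshot("scene")[:,:,::-1])
E
python3 ov.py pics/scene5.png pics/ov5.png .385 0 0
```

```text
t 6.75 tcp [0.5885 0.0394 0.1838] jawyaw -71.71 F [-0.2 -0.7 -0.2] T [ 0.01  0.02 -0.02] gap 26.4 q6 1.13
xyz [-0.053 -0.105  0.036] twist -0.001
```

View pics/ov5.png

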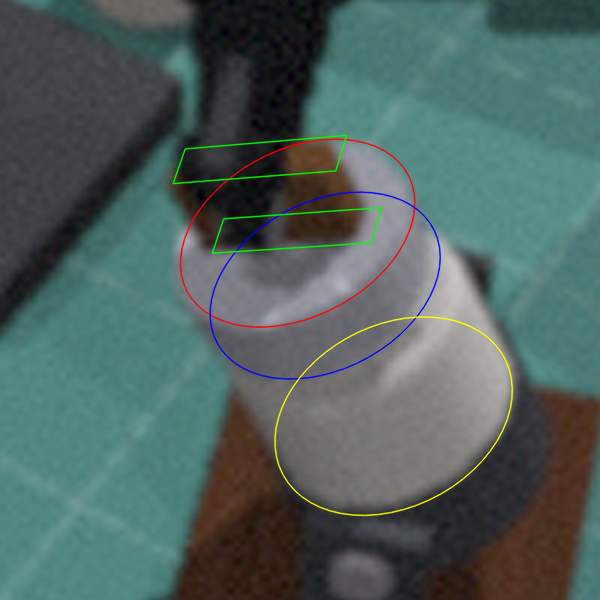

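Emit:
apply_moves:
  motion:
    - [22,-0.1,0,0,0]
    - [22,-0.1,0,0,-0.7]
    - [22,-0.1,0,0,-1.4]
    - [22,-0.1,0,0,-2.1]
    - [22,-0.1,0,0,-2.8]
    - [22,-0.1,0,0,-3.2]
    - [22,-0.1,0,0,-3.2]

```text
t: 7.68
tcp_pos: [0.5926, 0.0393, 0.1852]
tool_rot: [0.3, -0.639, 0.641, -0.301]
force: [-1.2, -2.4, 2.7]
finger_gap: 0.253
```

```bash
python3 go.py .5935 .0399 .184 -39.7;python3 - <<'E'
from h import *
cv2.imwrite(f"pics/scene6.png",manip.snapshot("scene")[:,:,::-1])
E
python3 ov.py pics/scene6.png pics/ov6.png .385 0 20
```

```text
t 7.67 tcp [0.5926 0.0393 0.1852] jawyaw -39.77 F [-1.2 -2.4  2.7] T [-0.53 -0.09 -0.22] gap 21.6 q6 0.57
xyz [-0.035  0.04   0.012] twist -0.007
```

View pics/ov6.png

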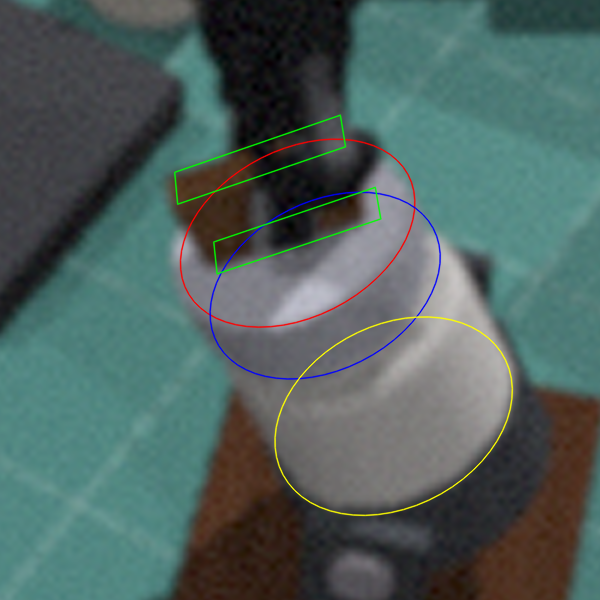

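The lid sits on the neck with the bar turned about 15°, its left end at crop (195,210). The cap outline matches the mouth-level model. I'll keep turning anticlockwise.

Emit:
apply_moves:
  motion:
    - [23,-0.03,0,0,-0.6]
    - [23,-0.03,0,0,-1.2]
    - [23,-0.03,0,0,-1.8]
    - [23,-0.03,0,0,-2.0]
    - [23,-0.03,0,0,-2.0]

```text
t: 8.35
tcp_pos: [0.5937, 0.0384, 0.1864]
tool_rot: [0.406, -0.576, 0.581, -0.407]
force: [-1.9, -7.6, 10.8]
finger_gap: 0.272
```

```bash
python3 go.py .5935 .0399 .184 -19.7;python3 - <<'E'
from h import *
cv2.imwrite(f"pics/scene7.png",manip.snapshot("scene")[:,:,::-1])
E
python3 ov.py pics/scene7.png pics/ov7.png .385 0 35
```

```text
t 8.35 tcp [0.5937 0.0384 0.1864] jawyaw -19.82 F [-1.9 -7.6 10.8] T [-1.38  0.03 -0.56] gap 23.2 q6 0.23
xyz [-0.047  0.078 -0.023] twist -0.012
```

View pics/ov7.png

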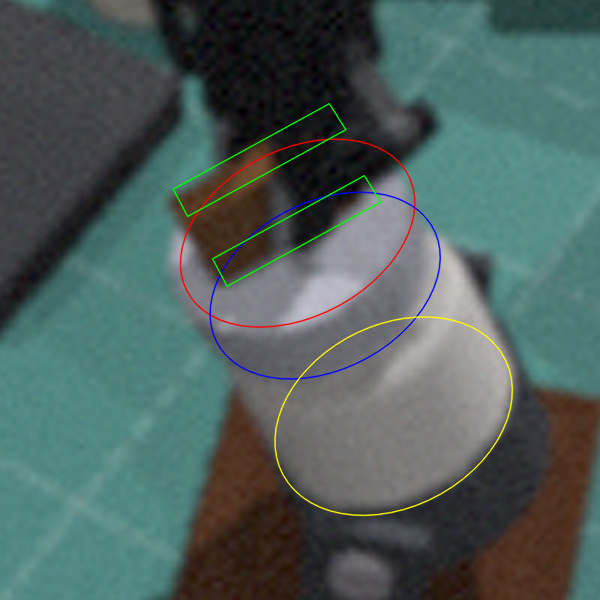

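Emit:
apply_moves:
  motion:
    - [27,0.08,-0.2,-0.11,0]
    - [27,0.08,-0.43,-0.11,0]
    - [23,0.08,-0.43,-0.11,0]
    - [21,0.08,-0.43,-0.11,0]
    - [21,0.08,-0.43,-0.11,0]

```text
t: 9.02
tcp_pos: [0.5881, 0.0401, 0.1967]
tool_rot: [-0.407, 0.578, -0.578, 0.407]
force: [0.9, 0.1, -0.1]
finger_gap: 0.247
```

```bash
python3 go.py .5895 .0387 .198 -19.7
```

```text
t 9.03 tcp [0.5881 0.0401 0.1967] jawyaw -19.7 F [ 0.9  0.1 -0.1] T [ 0.04 -0.04 -0.01] gap 21.1 q6 0.22
xyz [ 0.027 -0.042  0.058] twist -0.0
```

Unloaded. Turning on, 15° at a time.

Emit:
apply_moves:
  motion:
    - [21,0,0,0,-0.5]
    - [21,0,0,0,-1.0]
    - [21,0,0,0,-1.5]
    - [21,0,0,0,-1.5]

```text
t: 9.52
tcp_pos: [0.5879, 0.0399, 0.1967]
tool_rot: [-0.479, 0.521, -0.52, 0.479]
force: [-0.5, 0.1, -1.0]
finger_gap: 0.247
```

```bash
python3 go.py .5895 .0387 .198 -4.7;python3 - <<'E'
from h import *
cv2.imwrite(f"pics/scene8.png",manip.snapshot("scene")[:,:,::-1])
E
python3 ov.py pics/scene8.png pics/ov8.png .385 0 50
```

```text
t 9.53 tcp [0.5879 0.0399 0.1967] jawyaw -4.78 F [-0.5  0.1 -1. ] T [ 0.04  0.12 -0.03] gap 21.1 q6 -0.04
xyz [ 0.037 -0.043  0.056] twist -0.008
```

View pics/ov8.png

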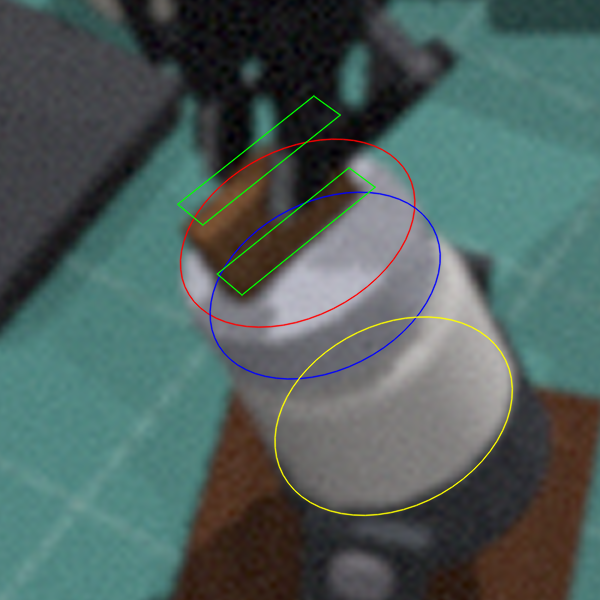

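```bash
python3 ov.py pics/scene8.png pics/ov8a.png .385 -.008 47;python3 ov.py pics/scene7.png pics/ov8b.png .385 0 33; python3 -c "
import cv2,numpy as np
a=cv2.imread('pics/ov8a.png');b=cv2.imread('pics/ov8b.png');cv2.imwrite('pics/ov8c.png',np.hstack([a[50:500,100:500],b[50:500,100:500]]))"
```

```text
(no output)
```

View pics/ov8c.png

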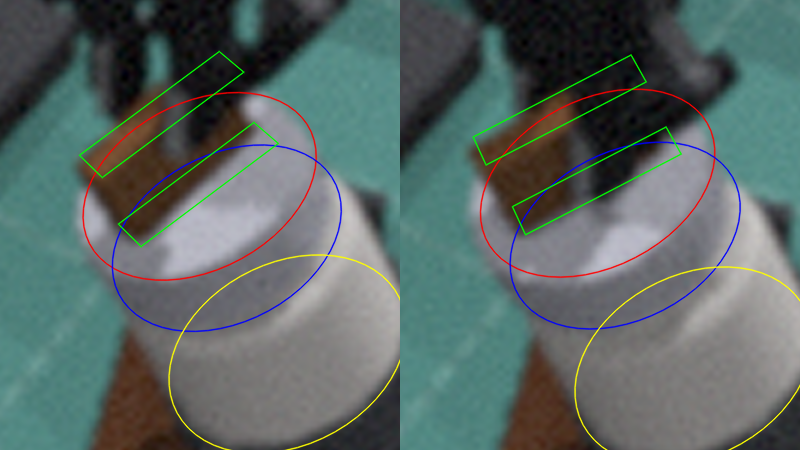

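Emit:
apply_moves:
  motion:
    - [22,-0.03,0.25,0.15,0]
    - [22,-0.03,0.25,0.15,1.0]
    - [22,-0.03,0.25,0.15,2.0]
    - [22,-0.03,0.25,0.15,3.0]
    - [22,-0.03,0.25,0.15,3.5]
    - [22,-0.03,0.25,0.15,4.0]
    - [22,-0.03,0.25,0.15,4.5]
    - [22,-0.03,0.25,0.15,5.0]
    - [22,-0.03,0.25,0.15,5.0]

```text
t: 10.7
tcp_pos: [0.5917, 0.0406, 0.1894]
tool_rot: [-0.215, 0.674, -0.673, 0.214]
force: [-4.0, -0.1, 2.0]
finger_gap: 0.259
```

```bash
python3 go.py .5937 .0401 .19 -54.7;python3 - <<'E'
from h import *
cv2.imwrite(f"pics/scene9.png",manip.snapshot("scene")[:,:,::-1])
E
python3 ov.py pics/scene9.png pics/ov9.png .385 -.008 33
```

```text
t 10.7 tcp [0.5917 0.0406 0.1894] jawyaw -54.67 F [-4.  -0.1  2. ] T [0.08 0.54 0.02] gap 22.1 q6 0.83
xyz [-0.044 -0.02   0.053] twist 0.003
```

View pics/ov9.png

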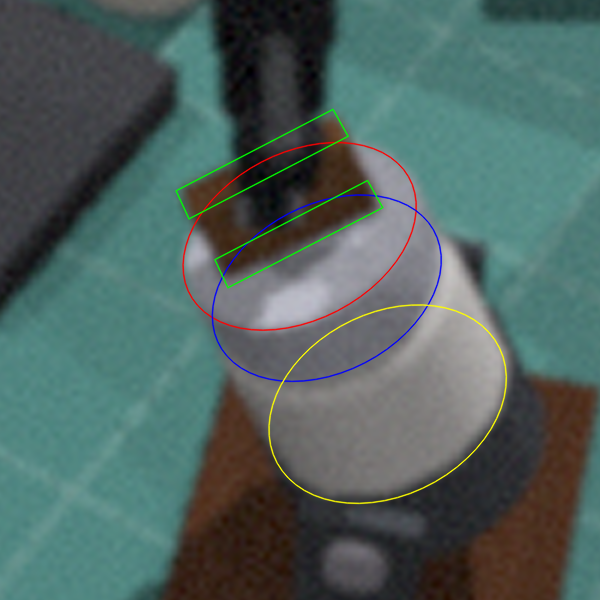

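Emit:
apply_moves:
  motion:
    - [21,0,0.03,0,0.6]
    - [21,0,0.06,0,1.2]
    - [21,0,0.1,0,1.8]
    - [21,0,0.1,0,2.4]
    - [21,0,0.1,0,3.0]
    - [21,0,0.1,0,3.0]

```text
t: 11.5
tcp_pos: [0.5937, 0.0402, 0.1862]
tool_rot: [0.033, -0.706, 0.706, -0.034]
force: [0.4, -0.6, -0.1]
finger_gap: 0.243
```

```bash
python3 go.py .5937 .0401 .187 -84.7;python3 - <<'E'
from h import *
cv2.imwrite(f"pics/scene10.png",manip.snapshot("scene")[:,:,::-1])
E
python3 ov.py pics/scene10.png pics/ov10.png .385 -.011 5
```

```text
t 11.5 tcp [0.5937 0.0402 0.1862] jawyaw -84.62 F [ 0.4 -0.6 -0.1] T [ 0.04 -0.03 -0.03] gap 20.7 q6 1.36
xyz [ 0.001 -0.025  0.003] twist 0.008
```

View pics/ov10.png

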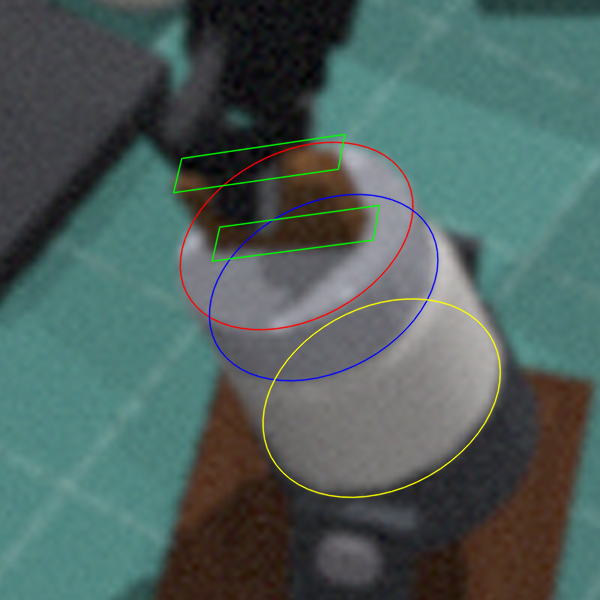

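Emit:
apply_moves:
  motion:
    - [20,0,0.03,0,0.5]
    - [20,0,0.06,0,1.0]
    - [20,0,0.06,0,1.5]
    - [20,0,0.06,0,1.5]

```text
t: 12.05
tcp_pos: [0.5938, 0.0412, 0.1852]
tool_rot: [0.06, 0.705, -0.704, -0.058]
force: [1.7, 4.4, 1.1]
finger_gap: 0.235
```

```bash
python3 go.py .5937 .0401 .185 -99.7
```

```text
t 12.05 tcp [0.5938 0.0412 0.1852] jawyaw -99.53 F [1.7 4.4 1.1] T [ 0.76 -0.14  0.38] gap 20.0 q6 1.62
xyz [-0.003  0.006  0.038] twist 0.017
```

Emit:
apply_moves:
  motion:
    - [20,0,0,0,0.5]
    - [20,0,0,0,1.0]
    - [20,0,0,0,1.0]

```text
t: 12.42
tcp_pos: [0.5933, 0.042, 0.1854]
tool_rot: [0.117, 0.698, -0.697, -0.116]
force: [0.2, 6.9, 3.2]
finger_gap: 0.239
```

```bash
python3 go.py .5937 .0401 .185 -109.7;python3 - <<'E'
from h import *
cv2.imwrite(f"pics/scene11.png",manip.snapshot("scene")[:,:,::-1])
E
python3 ov.py pics/scene11.png pics/ov11.png .385 -.013 -15
```

```text
t 12.43 tcp [0.5933 0.042  0.1854] jawyaw -109.04 F [0.2 6.9 3.2] T [ 1.1 -0.2  2.3] gap 20.4 q6 1.79
xyz [-0.034  0.012  0.055] twist 0.066
```

View pics/ov11.png

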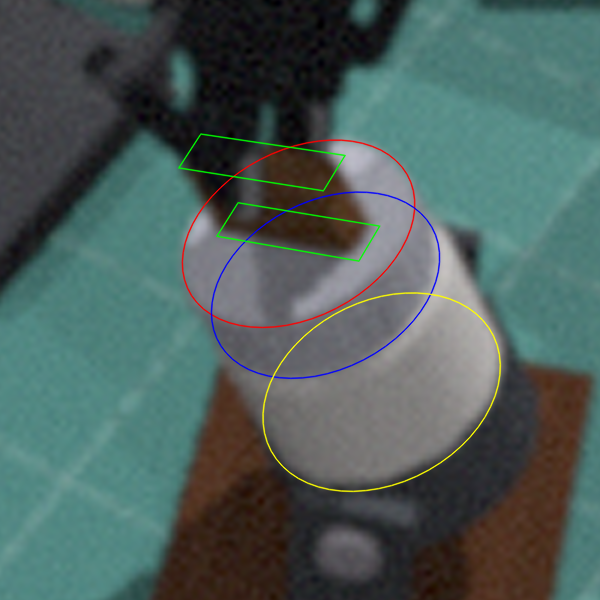

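Emit:
apply_moves:
  motion:
    - [24,0,0,0,-1.0]
    - [24,0,0.1,0,-2.0]
    - [24,0,0.1,0,-2.5]
    - [0,0,0.1,0,-2.5]
    - [0,0,0.1,0,-2.5]
    - [0,0,0.1,0,-2.5]
  squeeze: 30

```text
t: 13.22
tcp_pos: [0.5926, 0.0407, 0.1818]
tool_rot: [-0.033, 0.707, -0.706, 0.032]
force: [-1.1, 2.3, 1.4]
finger_gap: 0.187
```

```bash
python3 go.py .5937 .0401 .182 -84.7;python3 - <<'E'
from h import *
cv2.imwrite(f"pics/scene12.png",manip.snapshot("scene")[:,:,::-1])
E
python3 ov.py pics/scene12.png pics/ov12.png .385 -.014 -12;python3 ov.py pics/scene12.png pics/ov12b.png .385 -.009 -12; python3 -c "
import cv2,numpy as np
a=cv2.imread('pics/ov12.png');b=cv2.imread('pics/ov12b.png');cv2.imwrite('pics/ov12c.png',np.hstack([a[50:550,100:500],b[50:550,100:500]]))"
```

```text
t 13.22 tcp [0.5926 0.0407 0.1818] jawyaw -84.73 F [-1.1  2.3  1.4] T [0.67 0.19 0.14] gap 15.9 q6 1.36
xyz [-0.036 -0.007  0.023] twist -0.003
```

View pics/ov12c.png

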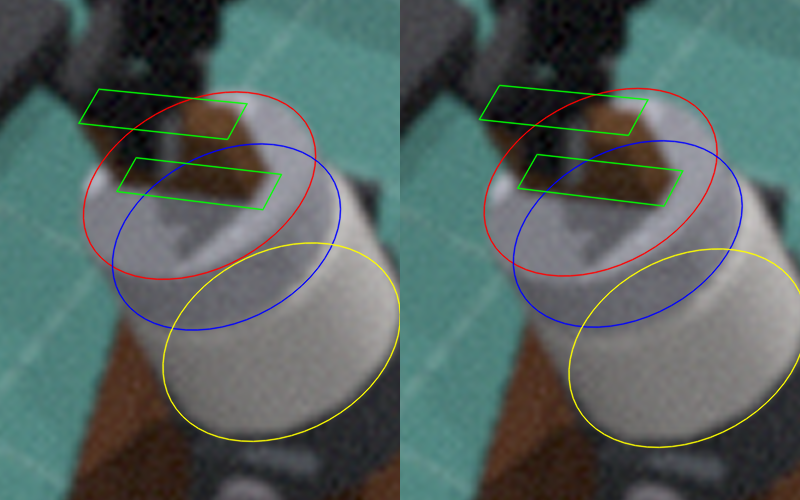

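Emit:
apply_moves:
  motion:
    - [0,0,0,0,0.5]
    - [0,0,0,0,1.0]
    - [0,0,0,0,1.0]
  squeeze: 40

```text
t: 13.65
tcp_pos: [0.5914, 0.0421, 0.1819]
tool_rot: [0.026, 0.707, -0.706, -0.028]
force: [-3.3, 6.8, 3.7]
finger_gap: 0.182
```

```bash
python3 go.py .5937 .0401 .182 -94.7
python3 - <<'E'
from h import *
cv2.imwrite(f"pics/scene13.png",manip.snapshot("scene")[:,:,::-1])
E
python3 ov.py pics/scene13.png pics/ov13.png .385 -.014 -20
```

```text
t 13.65 tcp [0.5914 0.0421 0.1819] jawyaw -94.44 F [-3.3  6.8  3.7] T [1.29 0.53 1.33] gap 15.6 q6 1.53
xyz [-0.083 -0.003  0.06 ] twist 0.026
```

View pics/ov13.png

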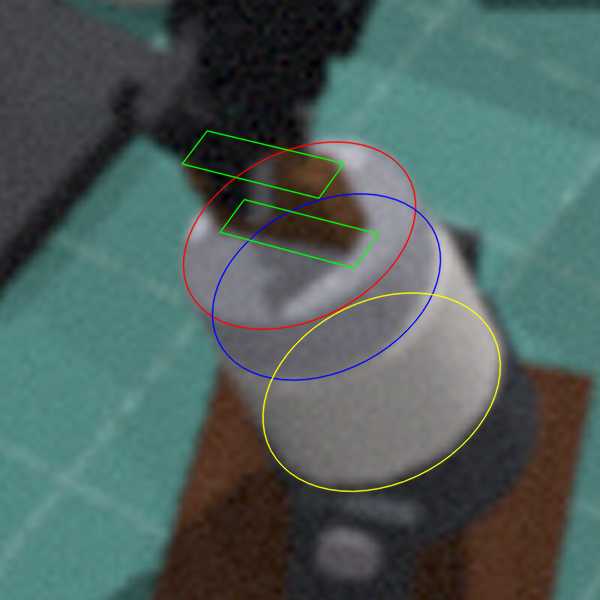

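Run:
```python
import subprocess,cv2,numpy as np
rows=[]
for img,phis in(("scene11",(-6,-11,-16,-21)),("scene13",(-3,-8,-13,-18)),("scene8",(42,47,52,57))):
    r=[]
    for p in phis:
        subprocess.run(["python3","ov.py",f"pics/{img}.png","pics/t.png",".385","-.014" if img!="scene8" else "-.008",str(p)])
        r.append(cv2.imread("pics/t.png")[90:290,170:370])
    rows.append(np.hstack(r))
cv2.imwrite("pics/phi.png",np.vstack(rows)[:600])
```

```text
(no output)
```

View pics/phi.png

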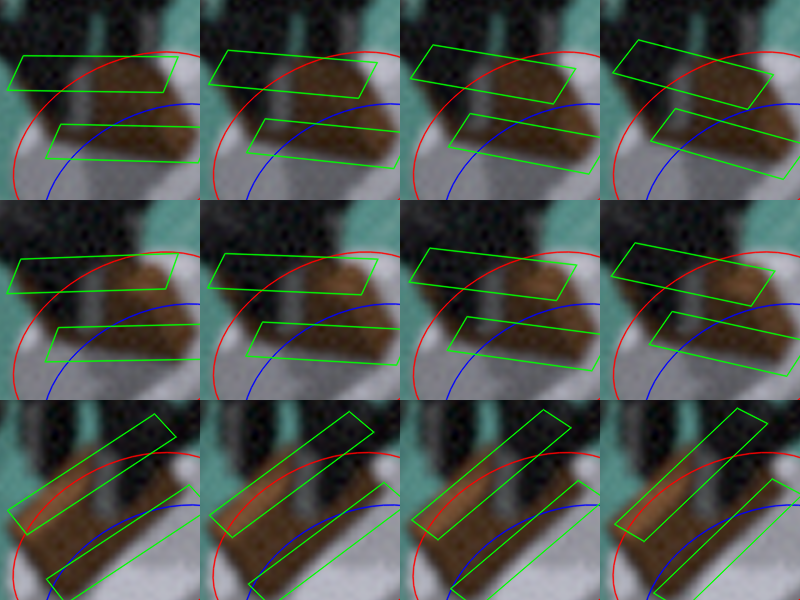

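Emit:
apply_moves:
  motion:
    - [18,0,-0.1,0,0]
    - [18,0,-0.1,0,0]
    - [18,0,-0.1,0,0.4]

```text
t: 14.08
tcp_pos: [0.5911, 0.0411, 0.1836]
tool_rot: [0.052, 0.705, -0.705, -0.055]
force: [-0.9, 4.3, -4.8]
finger_gap: 0.214
```

Emit:
apply_moves:
  motion:
    - [18,0,0,0,0.3]
    - [18,0,0,0,0.3]

```text
t: 14.32
tcp_pos: [0.5909, 0.0414, 0.1836]
tool_rot: [0.069, 0.704, -0.704, -0.072]
force: [-1.8, 5.7, -5.4]
finger_gap: 0.214
```

```bash
python3 go.py .5937 .0401 .182 -101.7
python3 - <<'E'
from h import *
cv2.imwrite(f"pics/scene14.png",manip.snapshot("scene")[:,:,::-1])
E
python3 ov.py pics/scene14.png pics/ov14.png .385 -.014 -12
```

```text
t 14.32 tcp [0.5909 0.0414 0.1836] jawyaw -101.4 F [-1.8  5.7 -5.4] T [1.17 0.35 1.66] gap 18.3 q6 1.65
xyz [-0.1    0.052  0.026] twist 0.03
```

View pics/ov14.png

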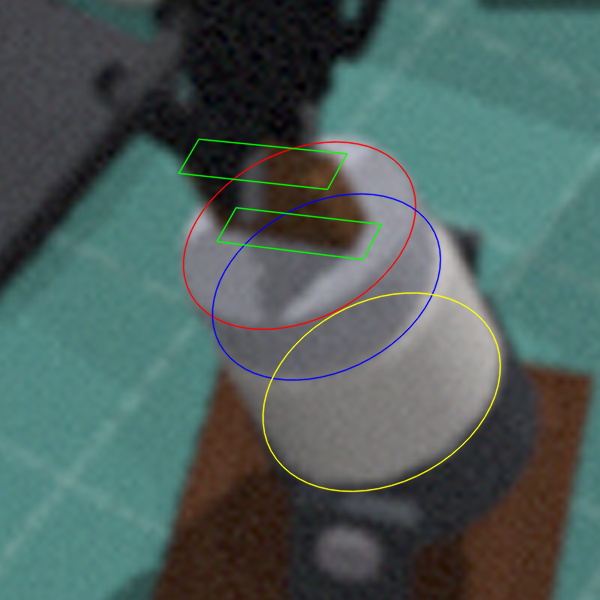

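Emit:
apply_moves:
  motion:
    - [26,0,0,0,-0.7]
    - [26,-0.1,0.1,-0.04,-1.4]
    - [26,-0.24,0.25,-0.08,-1.9]
    - [26,-0.24,0.33,-0.08,-1.9]
    - [0,-0.24,0.33,-0.08,-1.9]
    - [0,-0.24,0.33,-0.08,-1.9]
    - [0,-0.24,0.33,-0.08,-1.9]
  squeeze: 50

```text
t: 15.25
tcp_pos: [0.6005, 0.0428, 0.1765]
tool_rot: [-0.043, 0.707, -0.705, 0.045]
force: [-1.1, 3.9, 6.5]
finger_gap: 0.185
```

```bash
python3 - <<'E'
import numpy as np
P=np.array([.5988,.0418])
for th in(.25,.12,0,-.04):
    du=.1143*(np.sin(.385)-np.sin(th));dz=.1143*(np.cos(th)-.9268);print(th,P+du*np.array([.949,.3146]),dz,du)
E
python3 go.py .6127 .0464 .1768 -82.7 .6265 .051 .1795 -82.7 .6395 .0553 .1804 -82.7 .6439 .0567 .1803 -82.7
```

```text
0.25 [0.61270108 0.0464083 ] 0.0048134498015266975 0.01464813678744742
0.12 [0.6265519  0.05099994] 0.007544787078096917 0.02924330403711591
0 [0.63953716 0.05530465] 0.008366760000000004 0.04292640933023939
-0.04 [0.64387483 0.05674262] 0.008275332191349781 0.04749719022777167
t 15.25 tcp [0.6005 0.0428 0.1765] jawyaw -82.85 F [-1.1  3.9  6.5] T [1.27 0.26 0.09] gap 15.8 q6 1.33
xyz [-0.417 -0.011 -0.069] twist -0.015
xyz [-0.893 -0.099 -0.164] twist -0.015
xyz [-1.341 -0.128 -0.253] twist -0.015
xyz [-1.492 -0.125 -0.281] twist -0.015
```

Emit:
apply_moves:
  motion:
    - [0,-0.16,-0.06,-0.03,0]
    - [0,-0.32,-0.11,-0.06,0]
    - [0,-0.48,-0.16,-0.09,0]
    - [0,-0.64,-0.19,-0.125,0]
    - [0,-0.8,-0.22,-0.155,0]
    - [0,-0.96,-0.25,-0.19,0]

```text
t: 16.0
tcp_pos: [0.6203, 0.0495, 0.1811]
tool_rot: [0.052, -0.705, 0.706, -0.038]
force: [-11.9, -2.1, 4.7]
finger_gap: 0.181
```

Emit:
apply_moves:
  motion:
    - [0,-0.12,-0.01,-0.02,0]
    - [0,-0.24,-0.02,-0.04,0]
    - [0,-0.36,-0.03,-0.06,0]
    - [0,-0.45,-0.03,-0.08,0]
    - [0,-0.45,-0.03,-0.08,0]

```text
t: 16.62
tcp_pos: [0.6345, 0.0535, 0.1822]
tool_rot: [0.051, -0.705, 0.706, -0.039]
force: [-11.2, -2.8, 5.0]
finger_gap: 0.181
```

```bash
python3 go.py .6395 .0553 .18 -82.7;  python3 - <<'E'
from h import *
cv2.imwrite(f"pics/scene15.png",manip.snapshot("scene")[:,:,::-1])
E
python3 ov.py pics/scene15.png pics/ov15.png 0 -.014 -12
```

```text
t 16.62 tcp [0.6345 0.0535 0.1822] jawyaw -82.68 F [-11.2  -2.8   5. ] T [-0.34  2.16  0.28] gap 15.4 q6 1.36
xyz [-0.174  0.069 -0.04 ] twist 0.002
```

View pics/ov15.png

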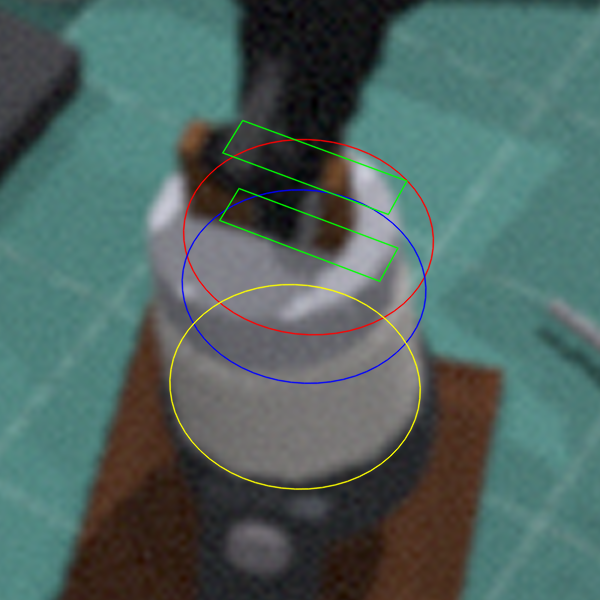

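Emit:
apply_moves:
  motion:
    - [0,-0.12,0,-0.02,0]
    - [0,-0.24,0,-0.05,0]
    - [0,-0.36,0,-0.07,0]
    - [0,-0.45,0,-0.09,0]
    - [0,-0.45,0,-0.09,0]

```text
t: 17.3
tcp_pos: [0.6477, 0.0572, 0.1818]
tool_rot: [0.051, -0.705, 0.707, -0.039]
force: [-11.1, -3.5, 3.0]
finger_gap: 0.176
```

```bash
python3 go.py .6395 .0553 .18 -82.7;  python3 - <<'E'
from h import *
cv2.imwrite(f"pics/scene16.png",manip.snapshot("scene")[:,:,::-1])
E
python3 ov.py pics/scene16.png pics/ov16.png 0 -.014 -12
```

```text
t 17.3 tcp [0.6477 0.0572 0.1818] jawyaw -82.7 F [-11.1  -3.5   3. ] T [-0.6   2.08  0.13] gap 15.1 q6 1.36
xyz [0.279 0.065 0.028] twist 0.0
```

View pics/ov16.png

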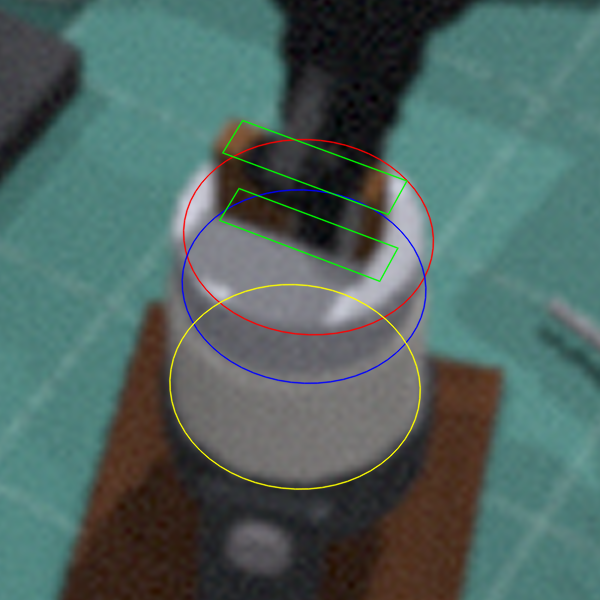

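Emit:
apply_moves:
  motion:
    - [0,-0.12,0,-0.02,0]
    - [0,-0.24,0,-0.05,0]
    - [0,-0.36,0,-0.07,0]
    - [0,-0.36,0,-0.07,0]

```text
t: 17.85
tcp_pos: [0.6567, 0.0598, 0.181]
tool_rot: [0.053, -0.704, 0.707, -0.038]
force: [-12.1, -5.2, 2.8]
finger_gap: 0.179
```

```bash
python3 go.py .6395 .0553 .18 -82.7;  python3 - <<'E'
from h import *
cv2.imwrite(f"pics/scene17.png",manip.snapshot("scene")[:,:,::-1])
E
python3 ov.py pics/scene17.png pics/ov17.png 0 -.014 -12
```

```text
t 17.85 tcp [0.6567 0.0598 0.181 ] jawyaw -82.68 F [-12.1  -5.2   2.8] T [-1.1   2.37  0.21] gap 15.3 q6 1.37
xyz [0.586 0.046 0.076] twist 0.002
```

View pics/ov17.png

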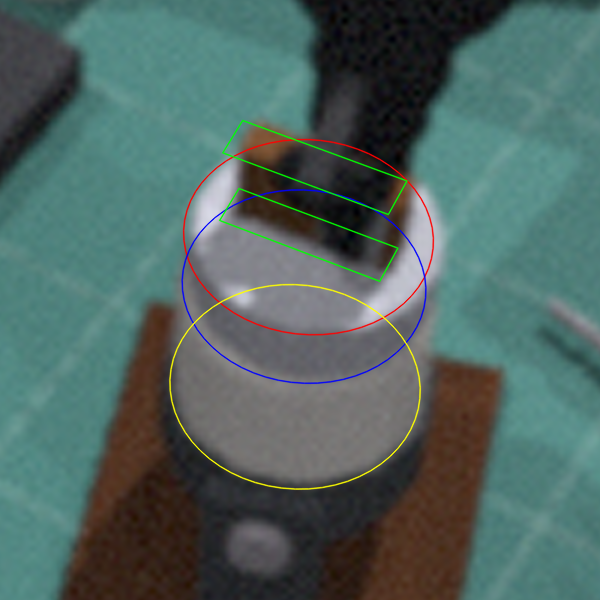

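Emit:
apply_moves:
  motion:
    - [0,-0.12,0,-0.02,0]
    - [0,-0.24,0,-0.05,0]
    - [0,-0.24,0,-0.05,0]

```text
t: 18.27
tcp_pos: [0.6574, 0.0603, 0.1804]
tool_rot: [0.058, -0.703, 0.708, -0.033]
force: [-24.6, -11.1, 7.7]
finger_gap: 0.175
```

```bash
python3 go.py .6395 .0553 .18 -82.7;  python3 - <<'E'
from h import *
cv2.imwrite(f"pics/scene18.png",manip.snapshot("scene")[:,:,::-1])
E
python3 ov.py pics/scene18.png pics/ov18.png 0 -.014 -12
```

```text
t 18.27 tcp [0.6574 0.0603 0.1804] jawyaw -82.62 F [-24.6 -11.1   7.7] T [-2.02  4.14  0.27] gap 14.9 q6 1.38
xyz [0.612 0.036 0.088] twist 0.008
```

View pics/ov18.png

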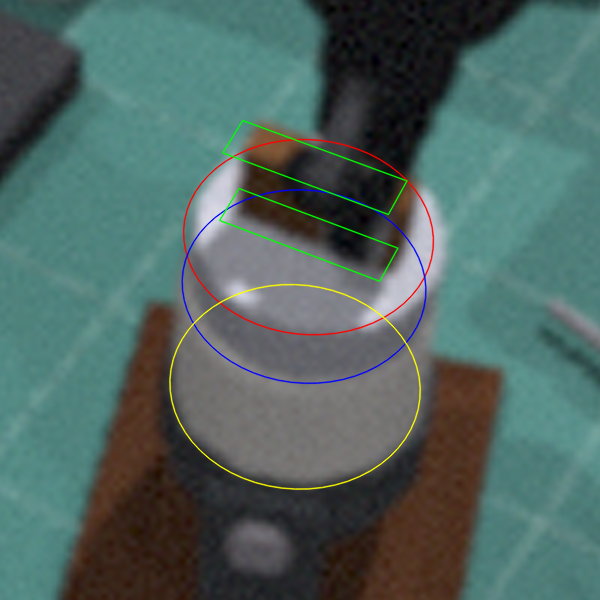

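Emit:
apply_moves:
  motion:
    - [0,0.12,0,0.03,0]
    - [0,0.24,0,0.05,0]
    - [0,0.24,0,0.05,0]

```text
t: 18.7
tcp_pos: [0.6567, 0.0598, 0.181]
tool_rot: [0.052, -0.704, 0.707, -0.038]
force: [-11.5, -5.2, 1.2]
finger_gap: 0.18
```

Emit:
apply_moves:
  motion:
    - [0,0,0,0,0.25]
    - [0,0,0,0,0.5]
    - [0,0,0,0,0.5]

```text
t: 19.08
tcp_pos: [0.6567, 0.0589, 0.1807]
tool_rot: [0.022, -0.704, 0.709, -0.008]
force: [-11.9, -7.3, 0.5]
finger_gap: 0.178
```

```bash
python3 go.py .6395 .0553 .18 -82.7
```

```text
t 19.07 tcp [0.6567 0.0589 0.1807] jawyaw -87.56 F [-11.9  -7.3   0.5] T [-1.31  2.2   0.71] gap 15.2 q6 1.46
xyz [0.577 0.036 0.096] twist -0.486
```

Emit:
apply_moves:
  motion:
    - [0,0.1,0,0.02,-0.5]
    - [0,0.1,0,0.02,-0.5]
    - [30,0.1,0,0.02,-0.5]
    - [40,0.1,0,0.02,-0.5]
    - [40,0.1,0,0.02,-0.5]
    - [40,0.1,-0.6,0.02,-0.5]
    - [40,0.1,-1.6,0.02,-0.5]
    - [40,0.1,-3.2,0.02,-0.5]

```text
t: 20.08
tcp_pos: [0.6612, 0.0618, 0.28]
tool_rot: [-0.046, 0.706, -0.706, 0.044]
force: [0.5, -0.1, 0.1]
finger_gap: 0.47
```

```bash
python3 go.py .45 -.25 .33 -82.7
```

```text
t 20.07 tcp [0.6612 0.0618 0.28  ] jawyaw -82.72 F [ 0.5 -0.1  0.1] T [-0.01 -0.   -0.02] gap 40.1 q6 1.37
xyz [ 8.302 -1.651  9.419] twist -0.002
```

Emit:
apply_moves:
  motion:
    - [40,0,-1.6,0,0]
    - [40,8.3,-1.6,9.4,0]
    - [40,8.3,-1.6,9.4,0]
    - [40,8.3,-1.6,9.4,0]
    - [40,8.3,-1.6,9.4,0]
    - [40,8.3,-1.6,9.4,0]
    - [40,8.3,-1.6,9.4,0]
    - [40,8.3,-1.6,9.4,0]
    - [40,8.3,-1.6,9.4,0]

```text
t: 21.2
tcp_pos: [0.4508, -0.2496, 0.3284]
tool_rot: [0.044, -0.705, 0.706, -0.045]
force: [0.7, 0.2, 0.2]
finger_gap: 0.471
```

```bash
python3 - <<'E'
from h import *
for n in("scene","top"):cv2.imwrite(f"pics/{n}20.png",manip.snapshot(n)[:,:,::-1])
E
python3 ov.py pics/scene20.png pics/ov20.png 0 -.014 -12;python3 ov.py pics/top20.png pics/ov20t.png 0 -.014 -12
```

```text
(no output)
```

View pics/scene20.png

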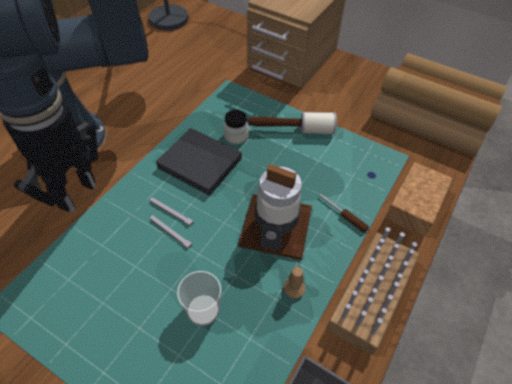

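View pics/ov20.png

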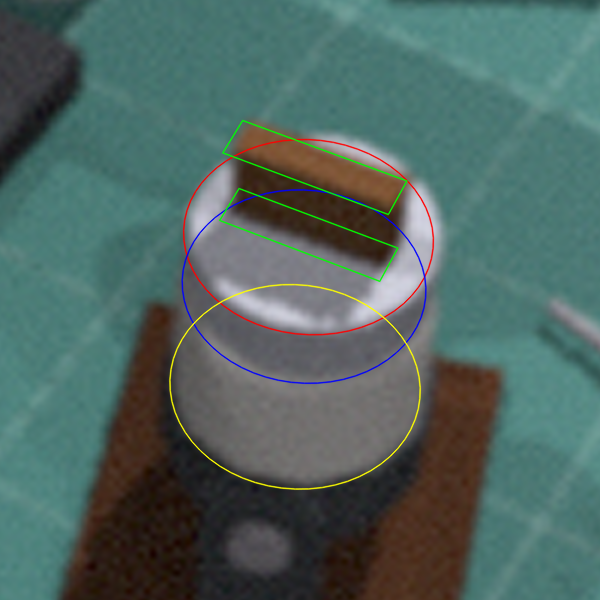

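View pics/ov20t.png

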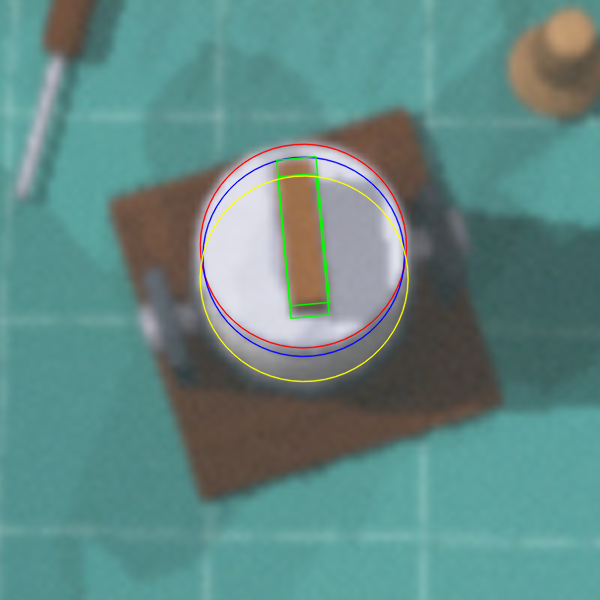

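Run:
```python
from station import manip
print(manip.sign_off())
```

```text
the job is handed in; nothing more can be done
None
```

The lid is on the jar and screwed down to a firm stop, and jar and cradle are upright. I released it and handed the job in at about 21 s of the 64 s allowed.

**What I did**
- **Placing:** the tool can only point straight down, so I let the neck tilt the gripped bar in the fingers until the lid sat square on the leaning jar. The cap matched the mouth level in the picture.
- **Finding the thread:** I turned the lid backward with the fingers loosely either side of the bar. At about 50° the turning load vanished and the cap sat about 8 mm lower in the picture.
- **Screwing home:** I turned it about 60° clockwise with almost no load. It then stopped hard at 2.3 N m, and two more tries at 1.3 to 1.7 N m did not move it.
- **Swinging up:** I gripped the bar and pushed the jar up, and only then let go. The push stayed near 12 N, then rose to 27 N with no more movement, which is the upright stop.

**Last checks**
- In both cameras the jar is upright, the cap is at the home depth and the bar has stayed where the turning stopped.
- The bystanders look unmoved by eye in the scene view.

**Less certain**
- **Depth:** the pictures show it only to about 1.5 mm, so "fully home" rests mainly on the hard stop. The 60° turn is at the low end of the expected 60 to 80°.
- **Grip slip:** the bar slipped a little in the fingers during the swing, so the arm went farther than I had worked out.
- **Final twist check:** a last 5° twist in the upright position raised the torque by only about 0.5 N m, so it proved little.

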